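# Top up the bench trolley and unhitch it

## Robot

A 7-joint arm with a two-finger parallel gripper is mounted at the origin on the work surface. World frame = base frame: x ahead of the robot, y to its left, z up, the work surface at z = 0. Lengths are in m, angles in rad, forces in N, time in s.
With the tool pointing down it reaches from about 0.425 to 0.875 m from the base axis. Payload 4.7 kg.
Tool frame: the origin (TCP) lies at the very end of the fingers, on their centre line; the grasp point (between the pads) lies 19 mm behind it; z points along the fingers, y is the line along which they close (so a half turn about z gives the same grasp; the last joint's range is limited). The gripper opens to 87 mm and grips with 3 to 60 N. Pads are 19 mm wide; open, the fingers measure 117 mm over their backs; the gripper's body (75 mm by 190 mm) begins 51 mm behind the grasp point.
Start: joints at [1.363, 0.321, -0.07, 1.45, 0.023, 1.371, -0.057], TCP at [0.143, -0.634, 0.183] pointing down, gripper open.
Joint ranges: [-2.86, 2.86], [-0.3, 2.09], [-1.38, 1.24], [0.06, 2.45], [-1.56, 4.7], [0.09, 2.05], [-2.69, 2.69]. Speed limits (rad/s): [2.57, 2.57, 3.14, 3.14, 3.14, 3.14, 3.14].

## Interface

Orientations are given as a rotation vector (axis times angle).
In Python, from bench import ctrl gives the robot as it stands.
- The arm moves only by the tool jog_arm, never from a script. Its argument "commands" is a list of rows, each a list of 7 numbers: the opening, from 0 (shut) to 1 (fully open), then the shift along the world's x, y, z scaled (see below), then the turn, a rotation vector about the world's x, y, z scaled (see below). A call has exactly 5 rows; each row is the pose to reach, as a shift and turn from the pose commanded when the call began; what a row does not reach only later rows make up. The controller multiplies each number of a shift by 0.5 m and each number of a turn by 30 degrees. A row lasts 1/12 s, in which the tool goes at most 41.7 mm and 7.16 degrees, less where a joint would pass 70% of its speed; a pose out of reach is approached as far as the arm can. A call with a number of a shift or a turn outside -1 to 1 is refused whole. A call with a gripper value outside its range is refused whole. The fingers move at their own pace and stop on an object; "grip_force" is the grip in N (left out, the last holds). Time passes only in rows, so rows that repeat a pose let the fingers close, or fill a call up. It gives the time, the measured TCP pose, the force, the opening and the grip force at its end, in the units of the state.
- ctrl.get_state(): the state, without advancing time (a new reading comes with each control period).
- ctrl.get_image(name): name is "side" or "top"; returns a dict with "frame" (400x640x3 uint8, red, green, blue), "vfov" (degrees; the focal length in pixels is half the picture's height over the tangent of half this angle, whatever the lens; pixels are square), "cx", "cy" (the principal point, pixels), "camera_from_world" (4x4, takes a point from world to camera coordinates). Camera axes: x right, y down, z forward; pixel columns grow to the right and rows downward; lengths in m; the calibration is good to about 2 mm. A picture is of the moment at which its call begins. There is no depth.
- ctrl.close_job(): hands the job in; it is judged then, once.
The state is a dict: "time": time; "joint_positions": joint angles; "qd": joint speeds; "joint_torque": joint torques, N m; "position": TCP position; "tool_rot": TCP orientation; "ft_force": force on the tool from outside, world axes, zero at the start; "torque": the same for the moment, N m; "grip_width": opening from 0.0 (shut) to 1.0 (fully open); "grip_force": force on a finger pad.
Only numpy, scipy, OpenCV 4.12 (cv2) and the standard library are available. Lean on these libraries where they do the work, as an engineer would, in place of code of your own. Each camera call takes 0.05 s, during which the arm holds its last target. There are 200 camera calls.

## Task

Finish loading the parked bench trolley: set the green-lidded case squarely on top of the blue-lidded one, then the red-lidded case squarely on top of the green one, edges flush. Then unhitch the trolley: pull the red latch handle sideways, away from the yellow coupler, against its spring, lift the tongue about 5 cm so that the coupler is well clear above the ball, and finish while still holding it raised with the gripper. Leave the meter, the pot and the screwdriver where they are.

Things in the scene. Friction and masses are not known exactly. Their poses are not given: they have to be found in the camera images.
- station: fixed track plate (160 x 370 x 10 mm, y from -90 to +280) with parked trolley and ball mount. Origin on the bench surface under the centre of the trolley's plywood deck (140 along x, 130 along y, top 45 mm up). Its y axis runs along the tongue from trolley to ball; the latch is pulled along its +x. Turned at most 0.3 rad from the world axes
- ball (a point): centre of the steel hitch ball (36 mm across, flat underside 10 mm below its centre, on a thin neck), fixed to the station at (0, 235, 53) mm in the station's axes; top of the ball 71 mm above the bench
- tongue: dark steel bar with a yellow box coupler (52 x 52 mm, open below) at its end. Origin on its hinge at the trolley, (0, 75, 50) mm in station axes; it runs along its own y, level at the start, and swings up about x to 0.9 rad. Let go, it falls back (coupler end about 3 N). It is locked until the latch is drawn 9 mm: the bolt sits under the ball head
- socket (a point): centre of the coupler's socket, on the tongue 160 mm from the hinge along the tongue's y and 3 mm above the hinge line; at the ball's centre when hitched. The coupler's lower rim is 9 mm below it and its top 27 mm above it
- latch (a joint): sideways travel of the latch in the coupler: 0 shut (spring-held), 0.016 m fully drawn, growing along the station's x. The spring needs about 3.5 N to start and 9 N at full travel; it snaps shut when let go
- latch_grip (a point): grip point on the red latch handle, an upright tab 10 mm thick along x (pull direction), 26 wide along y, free from the coupler's top (80 mm up) to 131 mm. Point: 110 mm above the bench when hitched, 34.5 mm to +x of the ball's centre; in tongue axes 160 mm along y, 60 mm above the hinge. It rides on the tongue: pinch its two wide faces from above, pull, lift the tongue by it
- base_case: closed grey parts case with blue lid, 90 (x) x 60 (y) x 40 (z) mm, loose, already on the trolley's deck; origin at the centre of its underside. About 0.25 kg, as are the other cases
- green_case: closed grey parts case with green lid, 90 x 60 x 40 mm, on the bench to the robot's right; origin at the centre of its underside
- red_case: closed grey parts case with red lid, 90 x 60 x 40 mm, on the bench to the robot's right; origin at the centre of its underside
- meter: hand-held grey test meter lying flat, 75 x 140 x 38 mm, beyond the trolley; bystander; origin at the centre of its underside
- pot: small white plastic pot, 68 mm across, 50 mm tall; bystander to the left, on the robot's side of the ball mount; origin at the centre of its underside
- screwdriver: screwdriver lying on the bench to the left of the ball mount; bystander
Mind the look-alikes: they are no part of the job. Leave any brown look-alike of the red_case alone. What is shaped like the green_case but brown is not meant.

How it is judged:
On the way, in this order (a step that is already met when the one before it is completed fails the run):
1. the green case stands squarely on the blue one, released (horizontal distance between green_case and base_case below 0.01 m and z of green_case in the frame of base_case between 0.036 and 0.044 m and angle between the x axis of green_case and the x axis of base_case, either way round below 0.15 rad and angle between green_case's own z axis and vertical below 0.1 rad and contact force between green_case and the fingers below 0.1 N), for 0.2 s.
2. the red case stands squarely on the green one, released (all of step 1 and horizontal distance between red_case and green_case below 0.01 m and z of red_case in the frame of green_case between 0.036 and 0.044 m and angle between the x axis of red_case and the x axis of green_case, either way round below 0.15 rad and angle between red_case's own z axis and vertical below 0.1 rad and contact force between red_case and the fingers below 0.1 N), for 0.2 s.
3. the latch is drawn while the coupler is still down on the ball (value of joint latch above 0.0095 m and z of socket in the frame of station below 0.06 m), for 0.05 s.
4. the tongue is raised clear of the ball (z of socket in the frame of station above 0.094 m), for 0.2 s.
At the end, for the whole second after the job is handed in: The fingers alone hold the coupler, still, at least 41 mm above its seat on the ball, nothing propping it. Blue, green and red cases stand released in one column on the deck, each within 10 mm and 0.15 rad of the one below, the blue within 25 mm of its start (all of step 2 and z of socket in the frame of station above 0.094 m and contact force between the fingers and tongue above 1 N and angular speed of tongue below 0.1 rad/s and contact force between tongue and station below 0.2 N and contact force between tongue and base_case below 0.2 N and contact force between tongue and green_case below 0.2 N and contact force between tongue and red_case below 0.2 N and contact force between tongue and meter below 0.2 N and contact force between tongue and pot below 0.2 N and contact force between tongue and screwdriver below 0.2 N and z of base_case in the frame of station between 0.042 and 0.048 m and distance of base_case from where it was at the start of the episode below 0.025 m and linear speed of red_case below 0.02 m/s); the arm keeps its last pose, push and grip.
It fails at once if the meter is disturbed (moved over 40 mm) (distance of meter from where it was at the start of the episode above 0.04 m).
It fails at once if the pot is disturbed (moved over 40 mm) (distance of pot from where it was at the start of the episode above 0.04 m).
It fails at once if the screwdriver is disturbed (moved over 40 mm) (distance of screwdriver from where it was at the start of the episode above 0.04 m).
It also fails if it takes over 64 s, if anything falls off the work surface, if the arm or the gripper's body presses on something with over 40 N, if the wrist force passes 120 N, or if a joint passes its speed limit or range.

## Working session

There is one attempt and no reset: what is moved stays moved. The work goes in short steps, Python scripts to look and compute and a tool call to move; the robot and the scene stay as the last step left them, time stands still between calls to the robot, and variables do not carry over. Pictures are saved under pics/ and viewed, at most 10 in all, crops included, and the job is handed in when it is done.

Besides the shell and the picture viewer there is one more tool, called after "Request:" as name(argument=value, ...), one argument or row to a line, values as JSON. jog_arm: Moves the arm, as the interface text tells. Shifts and turns lie within -1 to 1; 1 stands for 0.5 m of shift or 30 degrees of turn. Its arguments: {"type":"object","properties":{"commands":{"type":"array","items":{"type":"array","items":{"type":"number","minimum":-1,"maximum":1}}},"grip_force":{"type":"number"}},"required":["commands"]}

```bash
mkdir -p pics
cat > h.py <<'E'
import numpy as np, cv2
from bench import ctrl
def shot(n,tag):
    d=ctrl.get_image(n); cv2.imwrite(f'pics/{tag}.png',d['frame'][:,:,::-1]); np.save(f'pics/{tag}.npy',d,allow_pickle=True); return d
def load(tag): return np.load(f'pics/{tag}.npy',allow_pickle=True).item()
def K(d):
    f=200/np.tan(np.radians(d['vfov'])/2); return f
def ray(d,uv):
    T=np.array(d['camera_from_world']);R=T[:3,:3];t=T[:3,3];f=K(d)
    c=-R.T@t; v=R.T@np.array([(uv[0]-d['cx'])/f,(uv[1]-d['cy'])/f,1]); return c,v/np.linalg.norm(v)
def onz(d,uv,z):
    c,v=ray(d,uv); return c+v*(z-c[2])/v[2]
def two(d1,p1,d2,p2):
    c1,v1=ray(d1,p1);c2,v2=ray(d2,p2)
    s=np.linalg.lstsq(np.c_[v1,-v2],c2-c1,rcond=None)[0]
    a=c1+s[0]*v1;b=c2+s[1]*v2; return (a+b)/2,np.linalg.norm(a-b)
def proj(d,P):
    T=np.array(d['camera_from_world']);q=T[:3,:3]@P+T[:3,3];f=K(d);return q[:2]/q[2]*f+[d['cx'],d['cy']]
E
python3 - <<'E'
from h import *
for n in('side','top'):
    d=shot(n,n+'0'); T=np.array(d['camera_from_world']);print(n,d['vfov'],d['cx'],d['cy'],(-T[:3,:3].T@T[:3,3]).round(3))
print(ctrl.get_state())
a=cv2.imread('pics/side0.png');b=cv2.imread('pics/top0.png')
E
```

```text
side 56.46095782177292 322.5497655215214 201.42523605857872 [ 0.39  -0.526  0.759]
top 52.582938860449595 321.82067112903684 192.96645930284225 [0.426 0.044 1.25 ]
{'time': 0.1, 'joint_positions': array([ 1.36310383,  0.32174465, -0.07009501,  1.45154378,  0.02261732,
        1.37077355, -0.05689854]), 'qd': array([ 0.00055894, -0.0018641 ,  0.00117883, -0.00235631, -0.00058817,
       -0.00076125, -0.00108544]), 'joint_torque': array([ 4.40413978e-04, -4.92568588e+01, -4.05253004e-01, -3.13397491e+01,
       -6.41463278e-02,  3.94744158e-02,  1.10267974e-04]), 'position': array([ 0.14281475, -0.63355428,  0.18187838]), 'tool_rot': array([-3.12064054e+00, -3.47559843e-01,  4.55772491e-04]), 'ft_force': array([ 0.7285641 ,  0.16669483, -0.39952355]), 'torque': array([0.01864548, 0.01577566, 0.04047843]), 'grip_force': 0.0, 'grip_width': 1.0015797139449893}
```

View pics/side0.png

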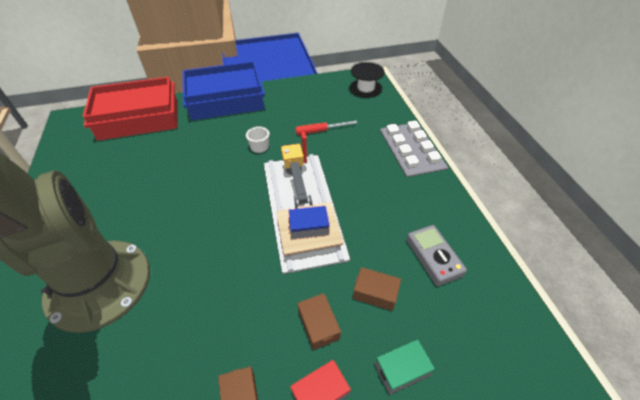

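View pics/top0.png

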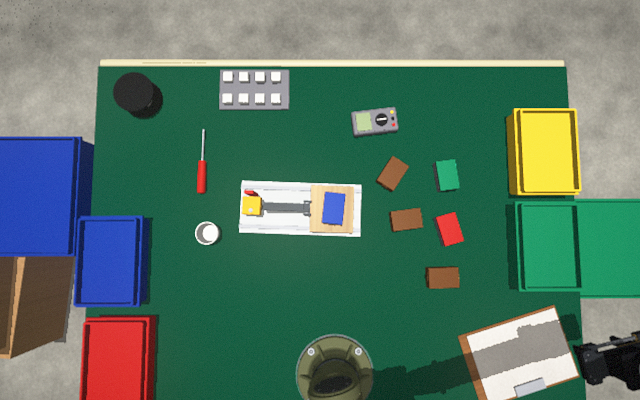

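Both pictures show the trolley, with its blue case at top (334,208) and side (309,218). Candidates in the top view:
- Green-lidded case: (447,175). It could be confused with the green bin at (548,247).
- Red-lidded case: (450,229). It could be confused with the red bin at (117,357), the screwdriver handle at (202,176) and the latch at (251,193).
- Brown look-alikes: (392,173), (406,219) and (443,277). None of these is wanted.

I'll check the choice in one close crop.

Run:
```python
from h import *
a=cv2.imread('pics/top0.png')[150:260,230:480];b=cv2.imread('pics/side0.png')[130:400,260:440]
A=cv2.resize(a,None,fx=3.2,fy=3.2,interpolation=cv2.INTER_NEAREST)[:, :800]
cv2.imwrite('pics/c1.png',A)
t,s=load('top0'),load('side0')
def mask(d,k):
    h=cv2.cvtColor(d['frame'],cv2.COLOR_RGB2HSV);H,S,V=h[...,0].astype(int),h[...,1],h[...,2]
    r={'g':(abs(H-75)<18)&(S>120)&(V>95),'r':((H<6)|(H>174))&(S>170)&(V>120),'b':(abs(H-118)<10)&(S>150)&(V>90),'y':(abs(H-23)<5)&(S>170)&(V>150)}[k]
    return r.astype(np.uint8)
for k in 'grby':
  for n,d in(('top',t),('side',s)):
    c,_=cv2.findContours(mask(d,k),0,2)
    for q in c:
        if cv2.contourArea(q)>60:
            (u,v),wh,an=cv2.minAreaRect(q); M=cv2.moments(q)
            if 230<u<480 or n=='side': print(k,n,(round(u,1),round(v,1)),np.round(wh,1),round(an,1),round(M['m10']/M['m00'],1),round(M['m01']/M['m00'],1),'onz',onz(t if n=='top' else s,(u,v),.04).round(3), cv2.contourArea(q))
for uv in [(447,175),(450,229),(334,208),(251,205)]: print(uv,t['frame'][uv[1],uv[0]],onz(t,uv,.04).round(3))
```

```text
g top (365.6, 214.4) [547.3 293.6] 0.2 340.8 204.1 onz [ 0.473 -0.095  0.04 ] 108392.0
g side (23.5, 330.0) [ 47. 138.] 0.0 18.7 331.5 onz [-0.11  -0.099  0.04 ] 4761.5
g side (319.0, 235.0) [328. 580.] 90.0 307.6 259.2 onz [ 0.509 -0.024  0.04 ] 114987.0
r top (449.5, 228.7) [30.6 19.8] 72.5 449.5 228.6 onz [ 0.431 -0.344  0.04 ] 560.0
r side (314.1, 140.5) [33.  29.1] 76.0 309.6 130.3 onz [0.58  0.313 0.04 ] 177.5
r side (129.6, 108.3) [50.9 92.6] 82.4 129.0 105.4 onz [0.037 0.622 0.04 ] 3363.0
b top (333.3, 208.1) [19.5 30.4] 6.0 333.3 208.0 onz [0.493 0.002 0.04 ] 543.0
b side (308.2, 218.2) [20.8 37.1] 84.3 308.0 218.4 onz [0.496 0.031 0.04 ] 691.5
b side (244.7, 77.3) [ 71.3 133.2] 61.7 244.0 76.3 onz [0.422 0.714 0.04 ] 6189.5
y top (251.5, 205.0) [18. 17.] 90.0 251.4 204.8 onz [0.502 0.247 0.04 ] 275.5
(447, 175) [ 45 171 120] [ 0.592 -0.342  0.04 ]
(450, 229) [233  58  51] [ 0.43  -0.346  0.04 ]
(334, 208) [ 78 109 220] [ 0.493 -0.     0.04 ]
(251, 205) [253 229  77] [0.502 0.248 0.04 ]
```

View pics/c1.png

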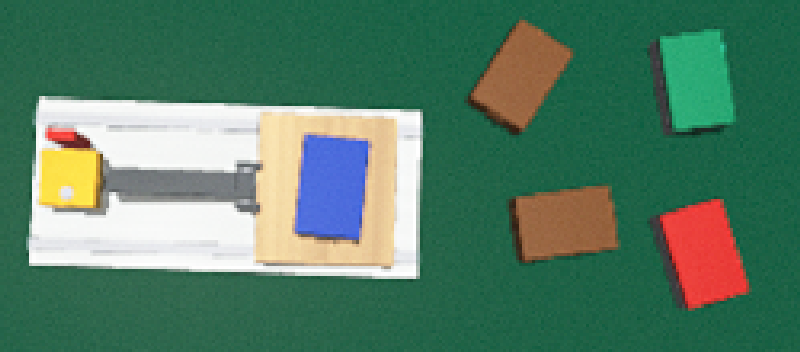

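The crop shows the green lid at about (447,175), the red lid at (450,229) and the blue lid at (334,208). The coupler is at (251,205), with the latch tab above it at about (250,192). The brown ones are clearly different. Next I'll measure from both views.

```bash
cat >> h.py <<'E'
def mask(d,k):
    h=cv2.cvtColor(d['frame'],cv2.COLOR_RGB2HSV);H,S,V=h[...,0].astype(int),h[...,1],h[...,2]
    return {'g':(abs(H-78)<14)&(S>110)&(V>135),'r':((H<8)|(H>172))&(S>130)&(V>170),'b':(abs(H-118)<12)&(S>110)&(V>150),'y':(abs(H-25)<7)&(S>130)&(V>200)}[k].astype(np.uint8)
def blob(d,k,near):
    c,_=cv2.findContours(mask(d,k),0,2); c=[q for q in c if cv2.contourArea(q)>40]
    return min(c,key=lambda q:np.hypot(*(np.array(cv2.minAreaRect(q)[0])-near)))
def lid(d,q,z):
    P=np.array([onz(d,p[0],z)[:2] for p in q]);(x,y),(w,h),a=cv2.minAreaRect((P*1000).astype(np.float32))
    if w<h:a+=90
    return x/1000,y/1000,sorted((w,h)),(a+90)%180-90
def cen(q): M=cv2.moments(q);return M['m10']/M['m00'],M['m01']/M['m00']
E
python3 - <<'E'
from h import *
t,s=load('top0'),load('side0')
for k,pt,ps,z in(('g',(447,175),(405,365),.04),('r',(450,229),(320,385),.04),('b',(334,208),(308,218),.085),('y',(251,205),(292,153),.08)):
    a,b=blob(t,k,pt),blob(s,k,ps)
    print(k,'top',np.round(lid(t,a,z),3) if 0 else lid(t,a,z),'side',lid(s,b,z),cv2.boundingRect(b),'tri',two(t,cen(a),s,cen(b)))
# rightmost/topmost corner tri for the red
def box(d,q):return cv2.boxPoints(cv2.minAreaRect(q)).round(1).tolist()
for k,pt,ps in(('g',(447,175),(405,365)),('r',(450,229),(320,385))):
    a,b=blob(t,k,pt),blob(s,k,ps);print(k,box(t,a),[x[0].tolist() for x in cv2.approxPolyDP(b,4,True)])
# white plate orientation
h=cv2.cvtColor(t['frame'],cv2.COLOR_RGB2HSV);m=((h[...,1]<40)&(h[...,2]>190)).astype(np.uint8);m[:, :232]=0;m[:,370:]=0;m[:170]=0;m[250:]=0
q=np.concatenate([c for c in cv2.findContours(m,0,2)[0] if cv2.contourArea(c)>100]);print('plate',lid(t,q,.012))
for n,d,uv in(('top',t,(250,205)),('side',s,(292,153))): pass
E
```

```text
g top (0.5944844360351562, -0.34433673095703127, [60.13197708129883, 90.12715148925781], 7.80823278427124) side (0.5935068359375, -0.3459566650390625, [59.61214065551758, 89.74586486816406], 7.939935207366943) (377, 340, 58, 49) tri (array([ 0.59520124, -0.34541005,  0.03228047]), np.float64(0.0014306193624672213))
r top (0.43074639892578126, -0.3442552490234375, [58.15182113647461, 90.45858764648438], 16.792383193969727) side (0.42964654541015623, -0.34764788818359377, [60.06087112426758, 89.74604797363281], 15.991971015930176) (291, 361, 59, 39) tri (array([ 0.43196095, -0.34358046,  0.04343552]), np.float64(0.0026878291618257695))
b top (0.4904715270996094, 0.00357298469543457, [57.06692123413086, 88.58487701416016], -6.460693359375) side (0.4899017028808594, -0.0004369964599609375, [56.898468017578125, 86.5936279296875], -7.2410888671875) (290, 207, 39, 22) tri (array([0.49068156, 0.00348175, 0.07884326]), np.float64(0.0002957737701401271))
y top (0.49977114868164063, 0.2411376953125, [49.876441955566406, 52.60683059692383], -2.8750839233398438) side (0.4991028442382813, 0.23824501037597656, [51.9149055480957, 54.07421875], 89.20964050292969) (282, 144, 21, 16) tri (array([0.49977174, 0.24157868, 0.07642829]), np.float64(0.0002516990773401328))
g [[435.6000061035156, 161.10000610351562], [455.20001220703125, 158.3000030517578], [459.3999938964844, 187.6999969482422], [439.79998779296875, 190.5]] [[418, 340], [377, 357], [392, 388], [434, 368]]
r [[435.3999938964844, 217.1999969482422], [453.70001220703125, 211.10000610351562], [463.3999938964844, 240.1999969482422], [445.1000061035156, 246.3000030517578]] [[349, 387], [333, 361], [291, 386], [297, 399], [336, 399]]
plate (0.49447811889648435, 0.10225014495849609, [160.1352081298828, 370.19903564453125], 87.87771606445312)
```

Everything agrees: the lids measure 90x60, the plate 160x370, and the coupler lies within 2 mm of the ball position derived from the plate. Now the move over the green case at (0.594,-0.345).

Request:
jog_arm(
  commands=[
    [1, 0.06, 0.04, 0, 0, 0, -0.04],
    [1, 0.12, 0.08, 0, 0, 0, -0.08],
    [1, 0.18, 0.12, 0, 0, 0, -0.12],
    [1, 0.24, 0.16, 0, 0, 0, -0.16],
    [1, 0.3, 0.2, 0, 0, 0, -0.16],
  ],
  grip_force=15,
)

```text
time: 0.52
position: [0.294, -0.5327, 0.1824]
tool_rot: [-3.134, -0.215, 0.001]
ft_force: [0.7, -0.5, -0.2]
grip_width: 1.003
grip_force: 0.0
```

Request:
jog_arm(
  commands=[
    [1, 0.06, 0.04, 0, 0, 0, 0],
    [1, 0.12, 0.08, 0, 0, 0, 0],
    [1, 0.18, 0.12, 0, 0, 0, 0],
    [1, 0.24, 0.16, 0, 0, 0, 0],
    [1, 0.3, 0.2, 0, 0, 0, 0],
  ],
)

```text
time: 0.93
position: [0.444, -0.4328, 0.1825]
tool_rot: [-3.134, -0.216, 0.001]
ft_force: [0.9, -1.0, 0.1]
grip_width: 0.999
grip_force: 0.0
```

Request:
jog_arm(
  commands=[
    [1, 0.06, 0.04, 0, 0, 0, 0],
    [1, 0.12, 0.08, -0.04, 0, 0, 0],
    [1, 0.18, 0.11, -0.08, 0, 0, 0],
    [1, 0.24, 0.14, -0.12, 0, 0, 0],
    [1, 0.3, 0.178, -0.16, 0, 0, 0],
  ],
)

```text
time: 1.35
position: [0.5936, -0.3451, 0.1015]
tool_rot: [3.134, 0.215, -0.001]
ft_force: [-1.2, -0.3, 0.4]
grip_width: 0.997
grip_force: 0.0
```

Over the green case, with the angle right. Lower and grip.

Request:
jog_arm(
  commands=[
    [1, 0, 0, -0.05, 0, 0, 0],
    [1, 0, 0, -0.1, 0, 0, 0],
    [1, 0, 0, -0.14, 0, 0, 0],
    [1, 0, 0, -0.178, 0, 0, 0],
    [1, 0, 0, -0.178, 0, 0, 0],
  ],
  grip_force=25,
)

```text
time: 1.77
position: [0.5892, -0.3432, 0.0082]
tool_rot: [-3.129, -0.217, 0.012]
ft_force: [-0.8, 0.2, -0.1]
grip_width: 1.001
grip_force: 0.0
```

Request:
jog_arm(
  commands=[
    [0, 0, 0, 0, 0, 0, 0],
    [0, 0, 0, 0, 0, 0, 0],
    [0, 0, 0, 0, 0, 0, 0],
    [0, 0, 0, 0, 0, 0, 0],
    [0, 0, 0, 0, 0, 0, 0],
  ],
)

```text
time: 2.18
position: [0.5937, -0.3456, 0.0154]
tool_rot: [3.133, 0.216, 0.003]
ft_force: [-0.8, 0.0, 0.1]
grip_width: 0.704
grip_force: 0.0
```

Request:
jog_arm(
  commands=[
    [0, 0, 0, 0, 0, 0, 0],
    [0, 0, 0, 0.03, 0, 0, 0],
    [0, 0, 0, 0.08, 0, 0, 0],
    [0, 0, 0, 0.15, 0, 0, 0],
    [0, 0, 0, 0.22, 0, 0, 0],
  ],
)

```text
time: 2.6
position: [0.5922, -0.3447, 0.1244]
tool_rot: [-3.133, -0.217, 0.003]
ft_force: [0.5, -0.1, -0.5]
grip_width: 0.328
grip_force: 0.0
```

The fingers had not closed when I lifted: they take about 0.5 s to travel from open to the case. I'll reopen and check whether the case shifted.

Request:
jog_arm(
  commands=[
    [1, 0, -0.05, 0.05, 0, 0, 0],
    [1, 0, -0.1, 0.1, 0, 0, 0],
    [1, 0, -0.16, 0.1, 0, 0, 0],
    [1, 0, -0.22, 0.1, 0, 0, 0],
    [1, 0, -0.28, 0.1, 0, 0, 0],
  ],
)

```text
time: 3.02
position: [0.5932, -0.4867, 0.1755]
tool_rot: [3.132, 0.217, 0.002]
ft_force: [-0.5, -0.1, -0.1]
grip_width: 0.622
grip_force: 0.0
```

Run:
```python
from h import *
t,s=shot('top','top1'),shot('side','side1')
for k,pt,ps in(('g',(447,175),(405,365)),('r',(450,229),(320,385))):
    for d,p in((t,pt),(s,ps)):
        try: print(k,lid(d,blob(d,k,p),.04))
        except Exception as e: print(e)
print(ctrl.get_state()['position'],ctrl.get_state()['grip_width'])
```

```text
g (0.5943355102539063, -0.344365478515625, [61.14786148071289, 91.0149154663086], 7.810300827026367)
g (0.592854248046875, -0.34608108520507813, [59.896575927734375, 89.46467590332031], 7.749740123748779)
r (0.43083392333984377, -0.34491656494140627, [60.58720397949219, 90.86320495605469], 15.930267333984375)
r (0.4296366577148438, -0.34765069580078123, [60.06087112426758, 89.76660919189453], 15.991971015930176)
[ 0.58940938 -0.49250919  0.17270785] 0.7078770803430303
```

The case has not moved. Return and grip with enough time to close.

Request:
jog_arm(
  commands=[
    [1, 0, 0.06, 0, 0, 0, 0],
    [1, 0, 0.12, 0, 0, 0, 0],
    [1, 0, 0.18, 0, 0, 0, 0],
    [1, 0, 0.24, -0.05, 0, 0, 0],
    [1, 0, 0.28, -0.1, 0, 0, 0],
  ],
)

```text
time: 3.53
position: [0.5953, -0.341, 0.1262]
tool_rot: [3.133, 0.222, 0.008]
ft_force: [1.5, 0.5, -0.7]
grip_width: 0.988
grip_force: 0.0
```

Request:
jog_arm(
  commands=[
    [1, 0, 0, -0.05, 0, 0, 0],
    [1, 0, 0, -0.11, 0, 0, 0],
    [1, 0, 0, -0.17, 0, 0, 0],
    [1, 0, 0, -0.22, 0, 0, 0],
    [0.5, 0, 0, -0.22, 0, 0, 0],
  ],
)

```text
time: 3.95
position: [0.5886, -0.3422, 0.0078]
tool_rot: [-3.128, -0.217, 0.014]
ft_force: [-1.0, 0.9, -1.6]
grip_width: 0.972
grip_force: 0.0
```

Request:
jog_arm(
  commands=[
    [0, 0, 0, 0, 0, 0, 0],
    [0, 0, 0, 0, 0, 0, 0],
    [0, 0, 0, 0, 0, 0, 0],
    [0, 0, 0, 0, 0, 0, 0],
    [0, 0, 0, 0, 0, 0, 0],
  ],
)

```text
time: 4.37
position: [0.594, -0.3457, 0.0158]
tool_rot: [3.132, 0.216, 0.004]
ft_force: [-0.5, 0.9, -0.2]
grip_width: 0.627
grip_force: 0.0
```

Request:
jog_arm(
  commands=[
    [0, 0, 0, 0, 0, 0, 0],
    [0, 0, 0, 0, 0, 0, 0],
    [0, 0, 0, 0, 0, 0, 0],
    [0, 0, 0, 0, 0, 0, 0],
    [0, 0, 0, 0, 0, 0, 0],
  ],
)

```text
time: 4.78
position: [0.5929, -0.3451, 0.0138]
tool_rot: [3.134, 0.217, -0.0]
ft_force: [0.7, 0.1, 0.0]
grip_width: 0.248
grip_force: 0.0
```

The fingers closed on nothing, so I'll look.

Run:
```python
from h import *
t,s=shot('top','top2'),shot('side','side2')
st=ctrl.get_state();print(st['position'],st['tool_rot'],proj(t,st['position']),proj(s,st['position']))
a=cv2.resize(t['frame'][100:300,340:540],(400,400));b=cv2.resize(s['frame'][200:400,300:500],(400,400))
cv2.imwrite('pics/c2.png',np.hstack([a,b])[:,:,::-1])
```

```text
[ 0.59291153 -0.34510297  0.0138003 ] [-3.13410487e+00 -2.16529876e-01  2.34024330e-04] [445.31294089 175.92690064] [402.70488301 366.64922021]
```

View pics/c2.png

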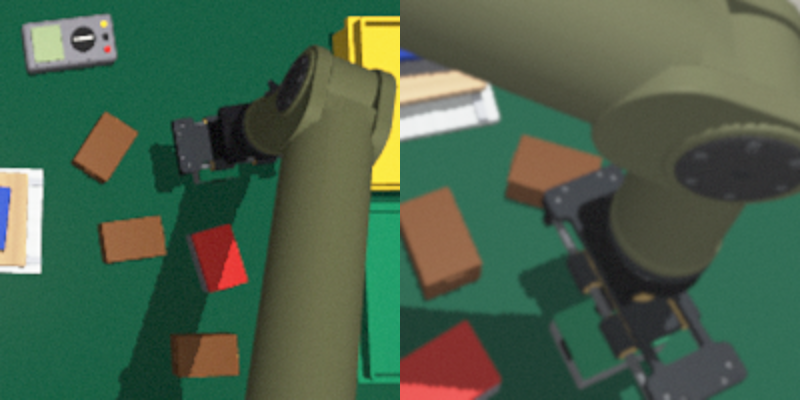

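Run:
```python
from h import *
s=load('side2')
cv2.imwrite('pics/c3.png',cv2.resize(s['frame'][280:400,340:480],(700,600),interpolation=cv2.INTER_CUBIC)[:,:,::-1])
st=ctrl.get_state();print(st['grip_width'],st['grip_force'],st['time'])
```

```text
0.16002419606606333 0.0 4.8833
```

View pics/c3.png

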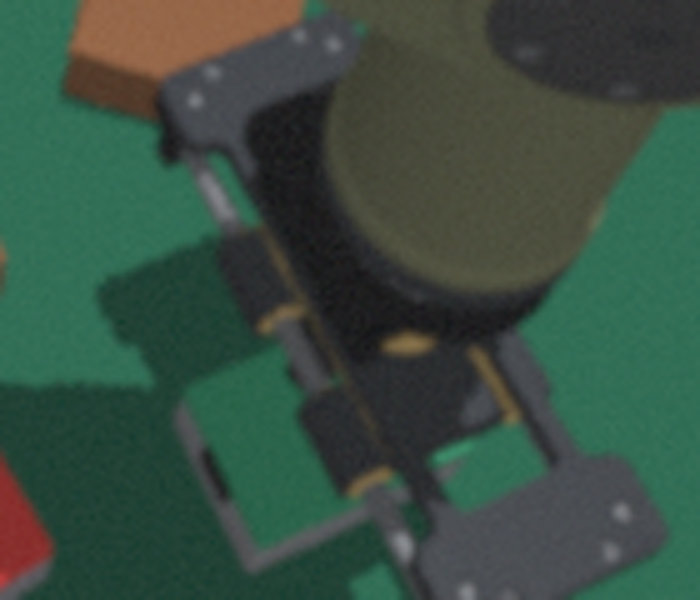

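Request:
jog_arm(
  commands=[
    [0, 0, 0, 0, 0, 0, 0],
    [0, 0, 0, 0, 0, 0, 0],
    [0, 0, 0, 0, 0, 0, 0],
    [0, 0, 0, 0, 0, 0, 0],
    [0, 0, 0, 0, 0, 0, 0],
  ],
)

```text
time: 5.3
position: [0.593, -0.3451, 0.0139]
tool_rot: [3.134, 0.217, -0.0]
ft_force: [0.3, -0.1, 0.0]
grip_width: 0.005
grip_force: 0.0
```

Run:
```python
from h import *
s1,s2,t2=load('side1'),load('side2'),load('top2')
st=ctrl.get_state();print(st['grip_width'],st['grip_force'],st['position'],st['ft_force'])
# expected rail centre in side2 if TCP at z=.014: points up the tool axis
for z in(.014,.03,.08,.1,.12,.14): print(z,proj(s2,np.array([.593,-.345,z])).round(1))
p=np.array([.5932,-.4867,.1755]);print('side1 tcp/body',proj(s1,p),proj(s1,p+[0,0,.07]))
s=shot('side','side3')
a=s1['frame'][260:400,320:500];b=s['frame'][260:400,320:500]
cv2.imwrite('pics/c4.png',cv2.resize(np.hstack([a,b]),(800,311),interpolation=cv2.INTER_CUBIC)[:,:,::-1])
```

```text
0.004668738877136388 0.0 [ 0.59298008 -0.34512349  0.01388676] [ 0.29597706 -0.11062681  0.00992155]
0.014 [402.7 366.5]
0.03 [404.1 363.8]
0.08 [408.7 354.7]
0.1 [410.7 350.8]
0.12 [412.8 346.7]
0.14 [414.9 342.3]
side1 tcp/body [463.12263811 435.2702921 ] [479.64143553 424.86341585]
```

View pics/c4.png

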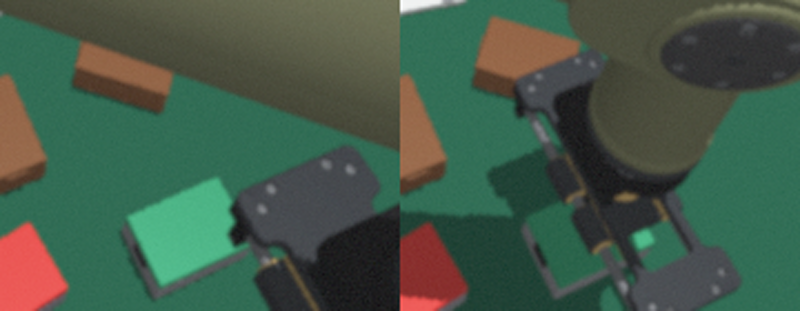

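Run:
```python
from h import *
s,t=load('side2'),load('top2')
print('plate',two(t,(436.5,173.5),s,(391,298)))
s3,t3=load('side3'),shot('top','top3')
a=t3['frame'][130:220,400:520];b=s3['frame'][310:400,360:480]
for k,p in(('side',s3),):
    q=blob(s3,'g',(405,365));print(cv2.boundingRect(q),cv2.contourArea(q))
st=ctrl.get_state();print(st['joint_positions'].round(3),st['joint_torque'].round(2))
cv2.imwrite('pics/c5.png',cv2.resize(np.hstack([a,b]),(800,300),interpolation=cv2.INTER_CUBIC)[:,:,::-1])
```

```text
plate (array([ 0.57708816, -0.27266246,  0.16708908]), np.float64(0.0035305449906194507))
(425, 363, 10, 9) 46.5
[ 0.717  0.535 -0.309  1.524  0.174  1.11  -1.061] [-0.000e+00 -5.602e+01 -4.490e+00 -2.823e+01 -5.000e-02 -5.000e-02
  0.000e+00]
```

View pics/c5.png

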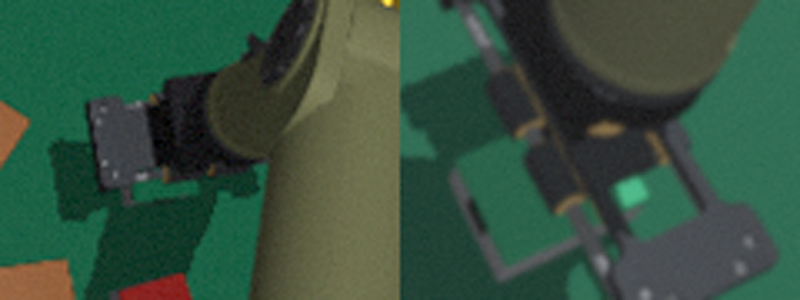

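The gripper sits over the lid with nothing between the fingers, so its true height is suspect. I'll probe down gently with the fingers shut.

Request:
jog_arm(
  commands=[
    [0, 0, 0, -0.006, 0, 0, 0],
    [0, 0, 0, -0.01, 0, 0, 0],
    [0, 0, 0, -0.014, 0, 0, 0],
    [0, 0, 0, -0.018, 0, 0, 0],
    [0, 0, 0, -0.02, 0, 0, 0],
  ],
)

```text
time: 5.82
position: [0.5927, -0.3449, 0.0033]
tool_rot: [-3.134, -0.217, 0.001]
ft_force: [-0.2, -0.3, 0.9]
grip_width: 0.007
grip_force: 0.0
```

Request:
jog_arm(
  commands=[
    [0, 0, 0, -0.006, 0, 0, 0],
    [0, 0, 0, -0.01, 0, 0, 0],
    [0, 0, 0, -0.014, 0, 0, 0],
    [0, 0, 0, -0.018, 0, 0, 0],
    [0, 0, 0, -0.02, 0, 0, 0],
  ],
)

```text
time: 6.23
position: [0.5933, -0.3453, 0.0006]
tool_rot: [3.133, 0.216, -0.0]
ft_force: [-13.9, 7.4, 35.7]
grip_width: 0.005
grip_force: 18.0
```

Contact comes at a reported z of about 0. I'll back off, clear the view and triangulate the fingertips themselves.

Request:
jog_arm(
  commands=[
    [0, 0, 0, 0.04, 0, 0, 0],
    [0, 0, 0, 0.12, 0, 0, 0],
    [0, 0, 0, 0.2, 0, 0, 0],
    [0, 0, 0.04, 0.28, 0, 0, 0],
    [0, 0, 0.1, 0.34, 0, 0, 0],
  ],
)

```text
time: 6.65
position: [0.5925, -0.302, 0.1643]
tool_rot: [3.131, 0.206, 0.003]
ft_force: [0.8, -0.5, 0.1]
grip_width: 0.005
grip_force: 0.0
```

Request:
jog_arm(
  commands=[
    [1, 0, 0.08, 0, 0, 0, 0],
    [1, 0, 0.16, 0, 0, 0, 0],
    [1, 0, 0.24, 0, 0, 0, 0],
    [1, 0, 0.32, 0, 0, 0, 0],
    [1, 0, 0.38, 0, 0, 0, 0],
  ],
)

```text
time: 7.07
position: [0.5929, -0.1031, 0.1616]
tool_rot: [-3.133, -0.222, -0.001]
ft_force: [0.0, 0.5, -0.3]
grip_width: 0.296
grip_force: 0.0
```

Request:
jog_arm(
  commands=[
    [1, 0, 0.04, 0, 0, 0, 0],
    [1, 0, 0.08, 0, 0, 0, 0],
    [1, 0, 0.12, 0, 0, 0, 0],
    [1, 0, 0.12, 0, 0, 0, 0],
    [1, 0, 0.12, 0, 0, 0, 0],
  ],
)

```text
time: 7.48
position: [0.5931, -0.0463, 0.1614]
tool_rot: [3.134, 0.221, 0.001]
ft_force: [-0.6, -0.1, 0.1]
grip_width: 0.678
grip_force: 0.0
```

Run:
```python
from h import *
s,t=shot('side','side4'),shot('top','top4')
st=ctrl.get_state();p=st['position'];print(p,st['grip_width'])
print(lid(t,blob(t,'g',(447,175)),.04),lid(s,blob(s,'g',(405,365)),.04))
us,ut=proj(s,p),proj(t,p);print(us,ut)
def crop(d,u):
    x,y=int(max(0,min(480,u[0]-80))),int(max(0,min(240,u[1]-80)));print('org',x,y)
    f=d['frame'].copy();cv2.drawMarker(f,(int(u[0]),int(u[1])),(255,0,255),cv2.MARKER_CROSS,6,1);return cv2.resize(f[y:y+160,x:x+160],(400,400),interpolation=cv2.INTER_CUBIC)
cv2.imwrite('pics/c6.png',np.hstack([crop(s,us),crop(t,ut)])[:,:,::-1])
```

```text
[ 0.59295938 -0.04914034  0.16112921] 0.7710909885981665
(0.5944844360351562, -0.34433673095703127, [60.13197708129883, 90.12715148925781], 7.80823278427124) (0.593164794921875, -0.3457768249511719, [60.98076248168945, 90.6476821899414], 7.919675827026367)
[359.62858616 202.63159768] [353.480373   168.73123354]
org 279 122
org 273 88
```

View pics/c6.png

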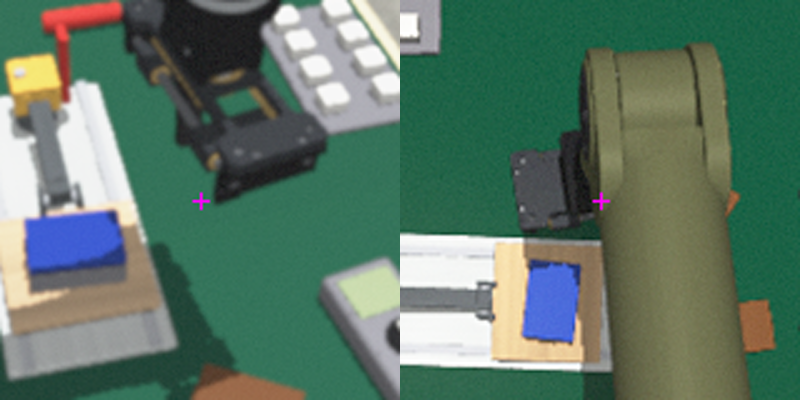

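Measured this way, the real fingertips stand about 35–40 mm above the reported TCP. The magenta cross is the reported TCP, and in the side crop the fingertips are about 37 crop pixels above it. The probe agrees: the lid at 40 mm was met at a reported z of about 2 mm. So I correct by z_true ≈ z_reported + 38 mm and return to the green case.

Request:
jog_arm(
  commands=[
    [1, 0, -0.07, 0, 0, 0, 0],
    [1, 0, -0.14, 0, 0, 0, 0],
    [1, 0, -0.22, 0, 0, 0, 0],
    [1, 0, -0.3, 0, 0, 0, 0],
    [1, 0, -0.38, 0, 0, 0, 0],
  ],
)

```text
time: 8.0
position: [0.592, -0.2417, 0.1612]
tool_rot: [3.133, 0.213, -0.0]
ft_force: [0.6, 0.2, -0.0]
grip_width: 0.994
grip_force: 0.0
```

Request:
jog_arm(
  commands=[
    [1, 0, -0.07, 0, 0, 0, 0],
    [1, 0, -0.14, -0.06, 0, 0, 0],
    [1, 0, -0.19, -0.12, 0, 0, 0],
    [1, 0, -0.22, -0.18, 0, 0, 0],
    [1, 0, -0.22, -0.24, 0, 0, 0],
  ],
)

```text
time: 8.42
position: [0.5895, -0.3568, 0.039]
tool_rot: [3.131, 0.201, -0.003]
ft_force: [-0.1, -1.0, -0.7]
grip_width: 1.002
grip_force: 0.0
```

Request:
jog_arm(
  commands=[
    [1, 0, 0, -0.03, 0, 0, 0],
    [1, 0, 0, -0.06, 0, 0, 0],
    [1, 0, 0, -0.09, 0, 0, 0],
    [1, 0, 0, -0.11, 0, 0, 0],
    [1, 0, 0, -0.12, 0, 0, 0],
  ],
)

```text
time: 8.83
position: [0.5915, -0.3482, -0.0207]
tool_rot: [-3.133, -0.215, 0.004]
ft_force: [0.3, 0.1, -0.2]
grip_width: 1.003
grip_force: 0.0
```

The reported z is negative with no contact, which confirms the offset. Close.

Request:
jog_arm(
  commands=[
    [0, 0, 0, -0.006, 0, 0, 0],
    [0, 0, 0, -0.006, 0, 0, 0],
    [0, 0, 0, -0.006, 0, 0, 0],
    [0, 0, 0, -0.006, 0, 0, 0],
    [0, 0, 0, -0.006, 0, 0, 0],
  ],
)

```text
time: 9.25
position: [0.5937, -0.3466, -0.0206]
tool_rot: [-3.133, -0.217, -0.002]
ft_force: [-0.5, 3.8, 3.8]
grip_width: 0.705
grip_force: 1.9
```

Request:
jog_arm(
  commands=[
    [0, 0, 0, 0, 0, 0, 0],
    [0, 0, 0, 0, 0, 0, 0],
    [0, 0, 0, 0, 0, 0, 0],
    [0, 0, 0, 0, 0, 0, 0],
    [0, 0, 0, 0, 0, 0, 0],
  ],
)

```text
time: 9.67
position: [0.5937, -0.3463, -0.0207]
tool_rot: [-3.133, -0.218, -0.001]
ft_force: [-0.9, 3.5, 5.5]
grip_width: 0.69
grip_force: 25.0
```

Gripped at 60 mm. Lift, then carry to the blue case.

Request:
jog_arm(
  commands=[
    [0, 0, 0, 0.03, 0, 0, 0],
    [0, 0, 0, 0.08, 0, 0, 0],
    [0, 0, 0, 0.14, 0, 0, 0],
    [0, 0, 0, 0.2, 0, 0, 0],
    [0, 0, 0, 0.26, 0, 0, 0],
  ],
)

```text
time: 10.08
position: [0.5922, -0.3487, 0.1097]
tool_rot: [3.133, 0.215, -0.001]
ft_force: [1.4, 0.2, -2.1]
grip_width: 0.69
grip_force: 25.0
```

Request:
jog_arm(
  commands=[
    [0, -0.02, 0.06, 0, 0, 0, -0.1],
    [0, -0.04, 0.13, 0, 0, 0, -0.2],
    [0, -0.06, 0.2, 0, 0, 0, -0.3],
    [0, -0.08, 0.27, 0, 0, 0, -0.4],
    [0, -0.1, 0.34, 0, 0, 0, -0.49],
  ],
)

```text
time: 10.5
position: [0.5421, -0.1772, 0.1087]
tool_rot: [3.134, -0.192, 0.001]
ft_force: [0.3, 0.1, -2.4]
grip_width: 0.686
grip_force: 25.0
```

Request:
jog_arm(
  commands=[
    [0, -0.02, 0.07, 0, 0, 0, 0],
    [0, -0.05, 0.14, 0, 0, 0, 0],
    [0, -0.08, 0.21, 0, 0, 0, 0],
    [0, -0.1, 0.28, 0, 0, 0, 0],
    [0, -0.1, 0.3, 0, 0, 0, 0],
  ],
)

```text
time: 10.92
position: [0.4908, -0.0219, 0.1088]
tool_rot: [-3.136, 0.176, 0.001]
ft_force: [0.1, 0.0, -3.4]
grip_width: 0.69
grip_force: 25.0
```

Run:
```python
from h import *
s,t=shot('side','side5'),shot('top','top5')
st=ctrl.get_state();p=st['position'];print(p,st['tool_rot'],st['grip_width'],st['ft_force'])
for d,n in((t,'top'),(s,'side')):
  for k,u,z in(('g',proj(d,p),.15),('b',proj(d,np.array([.49,.002,.085])),.085)):
    try: q=blob(d,k,u);print(n,k,lid(d,q,z),cen(q),u)
    except Exception as e:print(n,k,e)
```

```text
[ 0.49298185 -0.02528082  0.10908528] [ 3.13549785e+00 -1.77813170e-01  2.66944938e-03] 0.6893325016500746 [-0.13399767 -0.78938142 -2.57495362]
top g (0.3829610290527344, -0.66052197265625, [255.49069213867188, 342.33575439453125], 89.83808135986328) (578.5760055772786, 246.60117910945408) [343.80488587 206.60124814]
top b (0.34208319091796874, 0.6446158447265625, [184.3054656982422, 252.67750549316406], -0.09325408935546875) (107.74586597040906, 261.16956774006377) [333.8441194  208.14190863]
side g min() iterable argument is empty
side b (0.37869610595703124, 0.667975830078125, [281.1178283691406, 319.95159912109375], -0.7851943969726562) (228.72132685256244, 78.09465336403173) [307.86315017 216.40587165]
```

Request:
jog_arm(
  commands=[
    [0, -0.003, 0.03, 0, 0, 0, -0.01],
    [0, -0.006, 0.055, 0, 0, 0, -0.01],
    [0, -0.006, 0.055, -0.03, 0, 0, -0.01],
    [0, -0.006, 0.055, -0.06, 0, 0, -0.01],
    [0, -0.006, 0.055, -0.07, 0, 0, -0.01],
  ],
)

```text
time: 11.43
position: [0.4888, -0.0009, 0.0715]
tool_rot: [3.135, -0.195, -0.004]
ft_force: [-0.4, 0.1, -3.0]
grip_width: 0.687
grip_force: 25.0
```

Request:
jog_arm(
  commands=[
    [0, 0, 0, -0.006, 0, 0, 0],
    [0, 0, 0, -0.011, 0, 0, 0],
    [0, 0, 0, -0.015, 0, 0, 0],
    [0, 0, 0, -0.018, 0, 0, 0],
    [0, 0, 0, -0.018, 0, 0, 0],
  ],
)

```text
time: 11.85
position: [0.4902, -0.0003, 0.0644]
tool_rot: [3.135, -0.195, 0.0]
ft_force: [-0.3, -0.7, -2.6]
grip_width: 0.684
grip_force: 25.0
```

Request:
jog_arm(
  commands=[
    [0, 0, 0.004, 0, 0, 0, 0],
    [0, 0, 0.004, -0.002, 0, 0, 0],
    [0, 0, 0.004, -0.004, 0, 0, 0],
    [0, 0, 0.004, -0.004, 0, 0, 0],
    [0, 0, 0.004, -0.004, 0, 0, 0],
  ],
)

```text
time: 12.27
position: [0.4904, 0.0022, 0.0642]
tool_rot: [3.135, -0.194, 0.001]
ft_force: [-5.3, 0.2, 8.8]
grip_width: 0.685
grip_force: 25.0
```

Seated. Open, rise, and move back toward the red case with pictures.

Request:
jog_arm(
  commands=[
    [1, 0, 0, 0.003, 0, 0, 0],
    [1, 0, 0, 0.003, 0, 0, 0],
    [1, 0, 0, 0.003, 0, 0, 0],
    [1, 0, 0, 0.003, 0, 0, 0],
    [1, 0, 0, 0.003, 0, 0, 0],
  ],
)

```text
time: 12.68
position: [0.49, 0.0019, 0.0636]
tool_rot: [3.136, -0.194, -0.0]
ft_force: [-0.5, -0.4, -0.1]
grip_width: 0.961
grip_force: 0.0
```

Request:
jog_arm(
  commands=[
    [1, 0, 0, 0.02, 0, 0, 0],
    [1, 0, 0, 0.06, 0, 0, 0],
    [1, 0, 0, 0.12, 0, 0, 0.05],
    [1, 0, -0.04, 0.18, 0, 0, 0.1],
    [1, 0, -0.1, 0.2, 0, 0, 0.2],
  ],
)

```text
time: 13.1
position: [0.4929, -0.0453, 0.1692]
tool_rot: [3.141, -0.017, 0.012]
ft_force: [0.6, -0.2, 0.1]
grip_width: 1.002
grip_force: 0.0
```

Request:
jog_arm(
  commands=[
    [1, 0, -0.07, 0, 0, 0, 0.1],
    [1, 0, -0.14, 0, 0, 0, 0.2],
    [1, 0, -0.21, 0, 0, 0, 0.3],
    [1, -0.01, -0.28, 0, 0, 0, 0.4],
    [1, -0.02, -0.35, 0, 0, 0, 0.5],
  ],
)

```text
time: 13.52
position: [0.4799, -0.2248, 0.1646]
tool_rot: [3.117, 0.385, 0.001]
ft_force: [-0.4, 0.1, 0.1]
grip_width: 0.999
grip_force: 0.0
```

Run:
```python
from h import *
s,t=shot('side','side6'),shot('top','top6')
st=ctrl.get_state();print(st['position'],st['tool_rot'],st['grip_width'])
for d,n in((t,'top'),(s,'side')):
  for k,P,z in(('g',[.49,.002,.125],.125),('b',[.49,.002,.085],.085),('r',[.43,-.345,.04],.04)):
    u=proj(d,np.array(P))
    try: q=blob(d,k,u);print(n,k,lid(d,q,z),cen(q),u)
    except Exception as e:print(n,k,e)
```

```text
[ 0.47768493 -0.23082021  0.16408476] [ 3.11729857e+00  3.65380215e-01 -1.78312343e-03] 1.0029732719920055
top g (0.4905751342773437, 0.0027969818115234375, [58.35502624511719, 88.23393249511719], -7.10595703125) (334.13502454991817, 207.13393344244406) [334.36028328 207.34836313]
top b (0.34208331298828126, 0.6446732788085937, [184.1905975341797, 252.67750549316406], -0.09325408935546875) (107.73501073770967, 261.1637065412966) [333.8441194  208.14190863]
top r (0.4138963623046875, -0.32647555541992185, [14.268418312072754, 49.33590316772461], 17.031267166137695) (442.96666666666664, 233.43703703703702) [449.64292155 228.88803754]
side g min() iterable argument is empty
side b (0.28192886352539065, 0.6046056518554688, [128.17221069335938, 160.23472595214844], 89.21480560302734) (196.92655367231637, 89.53333333333333) [307.86315017 216.40587165]
side r (0.43130841064453124, -0.34038003540039063, [51.67705154418945, 103.50802612304688], -14.58660888671875) (320.2702193513659, 386.38743103216257) [319.91546412 385.99991265]
```

Green sits within about 1 mm and 1° of blue in the same view. Now red.

Request:
jog_arm(
  commands=[
    [1, -0.02, -0.05, 0, 0, 0, 0.04],
    [1, -0.04, -0.1, 0, 0, 0, 0.095],
    [1, -0.07, -0.16, 0, 0, 0, 0.095],
    [1, -0.09, -0.21, -0.05, 0, 0, 0.095],
    [1, -0.095, -0.23, -0.1, 0, 0, 0.095],
  ],
)

```text
time: 14.03
position: [0.4312, -0.3437, 0.1155]
tool_rot: [3.104, 0.448, 0.003]
ft_force: [0.5, -1.0, -1.0]
grip_width: 1.001
grip_force: 0.0
```

Request:
jog_arm(
  commands=[
    [1, 0, 0, -0.02, 0, 0, 0],
    [1, 0, 0, -0.04, 0, 0, 0],
    [1, 0, 0, -0.06, 0, 0, 0],
    [1, 0, 0, -0.08, 0, 0, 0],
    [1, 0, 0, -0.1, 0, 0, 0],
  ],
)

```text
time: 14.45
position: [0.4339, -0.337, 0.0638]
tool_rot: [3.107, 0.462, 0.002]
ft_force: [-0.6, -0.1, 0.9]
grip_width: 1.0
grip_force: 0.0
```

Request:
jog_arm(
  commands=[
    [1, 0, 0, 0, 0, 0, 0],
    [1, 0, 0, 0, 0, 0, 0],
    [1, 0, 0, 0, 0, 0, 0],
    [1, 0, 0, 0, 0, 0, 0],
    [1, 0, 0, 0, 0, 0, 0],
  ],
)

```text
time: 14.87
position: [0.433, -0.3385, 0.0645]
tool_rot: [3.107, 0.458, 0.001]
ft_force: [-0.0, -1.3, -0.1]
grip_width: 1.002
grip_force: 0.0
```

Request:
jog_arm(
  commands=[
    [1, -0.006, -0.014, 0, 0, 0, -0.02],
    [1, -0.006, -0.014, -0.05, 0, 0, -0.02],
    [1, -0.006, -0.014, -0.1, 0, 0, -0.02],
    [1, -0.006, -0.014, -0.14, 0, 0, -0.02],
    [1, -0.006, -0.014, -0.166, 0, 0, -0.02],
  ],
)

```text
time: 15.28
position: [0.428, -0.3452, -0.0212]
tool_rot: [-3.109, -0.439, 0.003]
ft_force: [-0.1, 0.0, -0.9]
grip_width: 0.996
grip_force: 0.0
```

Request:
jog_arm(
  commands=[
    [0, 0, 0, 0, 0, 0, 0],
    [0, 0, 0, 0, 0, 0, 0],
    [0, 0, 0, 0, 0, 0, 0],
    [0, 0, 0, 0, 0, 0, 0],
    [0, 0, 0, 0, 0, 0, 0],
  ],
)

```text
time: 15.7
position: [0.4303, -0.346, -0.0179]
tool_rot: [3.109, 0.441, 0.003]
ft_force: [0.0, -0.1, 0.3]
grip_width: 0.709
grip_force: 0.0
```

Request:
jog_arm(
  commands=[
    [0, 0, 0, 0, 0, 0, 0],
    [0, 0, 0, 0, 0, 0, 0],
    [0, 0, 0, 0, 0, 0, 0],
    [0, 0, 0, 0, 0, 0, 0],
    [0, 0, 0, 0, 0, 0, 0],
  ],
)

```text
time: 16.12
position: [0.4302, -0.3458, -0.018]
tool_rot: [3.109, 0.441, 0.002]
ft_force: [-0.5, -0.1, 6.2]
grip_width: 0.688
grip_force: 25.0
```

Request:
jog_arm(
  commands=[
    [0, 0, 0, 0.03, 0, 0, 0],
    [0, 0, 0, 0.1, 0, 0, 0],
    [0, 0, 0, 0.17, 0, 0, 0],
    [0, 0, 0, 0.25, 0, 0, 0],
    [0, 0, 0, 0.33, 0, 0, 0],
  ],
)

```text
time: 16.53
position: [0.4285, -0.3444, 0.1465]
tool_rot: [-3.109, -0.442, 0.002]
ft_force: [0.2, -1.7, -1.8]
grip_width: 0.686
grip_force: 25.0
```

Request:
jog_arm(
  commands=[
    [0, 0.01, 0.06, 0, 0, 0, -0.1],
    [0, 0.02, 0.13, 0, 0, 0, -0.25],
    [0, 0.04, 0.2, 0, 0, 0, -0.4],
    [0, 0.06, 0.27, 0, 0, 0, -0.55],
    [0, 0.08, 0.34, 0, 0, 0, -0.7],
  ],
)

```text
time: 16.95
position: [0.4691, -0.1735, 0.1454]
tool_rot: [3.138, -0.14, -0.001]
ft_force: [0.6, 0.2, -1.6]
grip_width: 0.688
grip_force: 25.0
```

Request:
jog_arm(
  commands=[
    [0, 0.01, 0.07, 0, 0, 0, -0.075],
    [0, 0.02, 0.14, 0, 0, 0, -0.075],
    [0, 0.03, 0.21, 0, 0, 0, -0.075],
    [0, 0.04, 0.28, 0, 0, 0, -0.075],
    [0, 0.04, 0.35, 0, 0, 0, -0.075],
  ],
)

```text
time: 17.37
position: [0.4895, 0.0016, 0.1454]
tool_rot: [3.136, -0.194, 0.0]
ft_force: [1.1, -0.5, -2.5]
grip_width: 0.69
grip_force: 25.0
```

Request:
jog_arm(
  commands=[
    [0, 0, 0, 0, 0, 0, 0],
    [0, 0, 0, 0, 0, 0, 0],
    [0, 0, 0, 0, 0, 0, 0],
    [0, 0, 0, 0, 0, 0, 0],
    [0, 0, 0, 0, 0, 0, 0],
  ],
)

```text
time: 17.78
position: [0.4892, -0.0018, 0.1455]
tool_rot: [3.135, -0.199, -0.001]
ft_force: [-0.1, -0.2, -2.8]
grip_width: 0.685
grip_force: 25.0
```

Request:
jog_arm(
  commands=[
    [0, 0.002, 0.008, -0.02, 0, 0, 0],
    [0, 0.002, 0.008, -0.04, 0, 0, 0],
    [0, 0.002, 0.008, -0.06, 0, 0, 0],
    [0, 0.002, 0.008, -0.068, 0, 0, 0],
    [0, 0.002, 0.008, -0.072, 0, 0, 0],
  ],
)

```text
time: 18.2
position: [0.4892, 0.0037, 0.108]
tool_rot: [-3.136, 0.194, 0.005]
ft_force: [-0.7, -0.0, -2.1]
grip_width: 0.691
grip_force: 25.0
```

Request:
jog_arm(
  commands=[
    [0, 0, 0, -0.002, 0, 0, 0],
    [0, 0, 0, -0.004, 0, 0, 0],
    [0, 0, 0, -0.006, 0, 0, 0],
    [0, 0, 0, -0.007, 0, 0, 0],
    [0, 0, 0, -0.007, 0, 0, 0],
  ],
)

```text
time: 18.62
position: [0.4909, 0.0039, 0.107]
tool_rot: [3.135, -0.194, 0.001]
ft_force: [-1.8, 0.8, 1.7]
grip_width: 0.687
grip_force: 25.0
```

Seated. Release, rise and check.

Request:
jog_arm(
  commands=[
    [1, 0, 0, 0.002, 0, 0, 0],
    [1, 0, 0, 0.002, 0, 0, 0],
    [1, 0, 0, 0.002, 0, 0, 0],
    [1, 0, 0, 0.002, 0, 0, 0],
    [1, 0, 0, 0.002, 0, 0, 0],
  ],
)

```text
time: 19.03
position: [0.4905, 0.0039, 0.1073]
tool_rot: [3.136, -0.194, 0.0]
ft_force: [0.5, -0.9, -0.1]
grip_width: 0.958
grip_force: 0.0
```

Request:
jog_arm(
  commands=[
    [1, 0, 0, 0.03, 0, 0, 0],
    [1, 0, 0, 0.08, 0, 0, 0],
    [1, 0, 0, 0.14, 0, 0, 0],
    [1, 0, -0.06, 0.17, 0, 0, 0],
    [1, 0, -0.12, 0.17, 0, 0, 0],
  ],
)

```text
time: 19.45
position: [0.4934, -0.0552, 0.1967]
tool_rot: [3.135, -0.186, 0.012]
ft_force: [1.7, -0.4, 0.2]
grip_width: 0.999
grip_force: 0.0
```

Request:
jog_arm(
  commands=[
    [1, 0.02, -0.07, 0, 0, 0, 0],
    [1, 0.04, -0.14, 0, 0, 0, 0],
    [1, 0.06, -0.2, 0, 0, 0, 0],
    [1, 0.06, -0.24, 0, 0, 0, 0],
    [1, 0.06, -0.24, 0, 0, 0, 0],
  ],
)

```text
time: 19.87
position: [0.5196, -0.1825, 0.1915]
tool_rot: [3.133, -0.207, -0.002]
ft_force: [-0.0, -1.3, 0.4]
grip_width: 0.999
grip_force: 0.0
```

Run:
```python
from h import *
s,t=shot('side','side7'),shot('top','top7')
st=ctrl.get_state();print(st['position'],st['tool_rot'],st['joint_positions'].round(2))
for d,n in((t,'top'),(s,'side')):
    for k,P,z in(('r',[.49,.002,.165],.165),('y',[.5,.242,.08],.08)):
        try:q=blob(d,k,proj(d,np.array(P)));print(n,k,lid(d,q,z),cen(q))
        except Exception as e:print(n,k,e)
def red(d,p):
    h=cv2.cvtColor(d['frame'],cv2.COLOR_RGB2HSV);H=h[...,0].astype(int);m=(((H<9)|(H>171))&(h[...,1]>120)&(h[...,2]>70)).astype(np.uint8)
    c=[q for q in cv2.findContours(m,0,2)[0] if cv2.contourArea(q)>8]
    return min(c,key=lambda q:np.hypot(*(np.array(cen(q))-p)))
P=np.array([.5342,.2408,.131])
qt,qs=red(t,proj(t,P)),red(s,proj(s,P-[0,0,.02]))
print('tab top',cv2.boundingRect(qt),cen(qt),lid(t,qt,.131),'pred',proj(t,P)); print('tab side',cv2.boundingRect(qs),'pred top/bot',proj(s,P),proj(s,P-[0,0,.05]))
a=cv2.resize(t['frame'][170:230,230:290],(400,400),interpolation=cv2.INTER_CUBIC);b=cv2.resize(s['frame'][110:190,260:340],(400,400),interpolation=cv2.INTER_CUBIC)
cv2.imwrite('pics/c7.png',np.hstack([a,b])[:,:,::-1])
```

```text
[ 0.52020942 -0.17651878  0.19178687] [-3.13450173e+00  1.97045965e-01  1.24940365e-03] [ 0.6   0.12 -0.34  1.68  0.04  1.35 -1.45]
top r (0.4911759033203125, 0.004129707336425781, [59.25808334350586, 89.40595245361328], -7.526496887207031) (334.121167525141, 206.12926171204313)
top y (0.4996976013183594, 0.24122406005859376, [49.91936111450195, 52.79857635498047], -3.1459503173828125) (251.1217600964436, 205.1036769138035)
side r (0.48770367431640627, 0.0003224143981933594, [61.292301177978516, 82.11676025390625], -7.192352294921875) (304.9066762383345, 194.95357741086383)
side y (0.4993256530761719, 0.23572964477539063, [52.623046875, 61.572052001953125], 87.04385375976562) (291.6791666666667, 151.50416666666666)
tab top (244, 190, 14, 6) (250.72222222222223, 192.8935185185185) (0.5301683349609375, 0.23448825073242188, [12.070934295654297, 36.909271240234375], 82.77668762207031) pred [248.32958315 191.44088166]
tab side (296, 123, 32, 39) pred top/bot [303.14280312 133.73992232] [303.91332149 148.15583353]
```

View pics/c7.png

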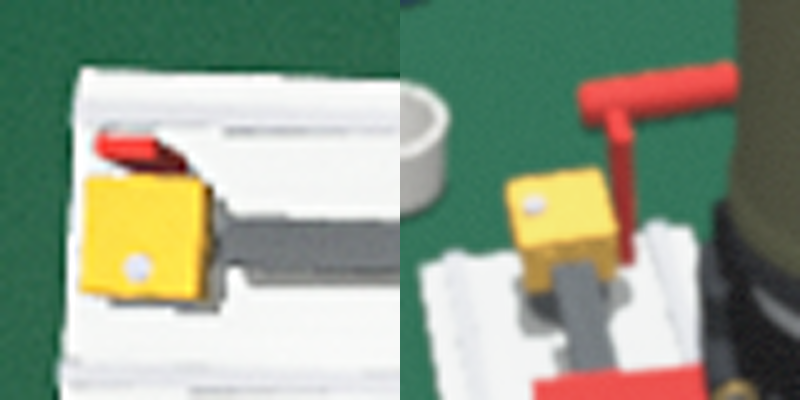

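The picture shows the tab's top face at about (248.7,192) in the top view and (304,133) in the side view. Both are within 1 px of the predicted (0.534,0.241,0.131). Red sits on green within 1–2 mm. Now travel and turn +95° toward the latch.

Request:
jog_arm(
  commands=[
    [0.4, 0, 0.04, 0, 0, 0, 0.16],
    [0.4, 0, 0.08, 0, 0, 0, 0.32],
    [0.4, 0, 0.12, 0, 0, 0, 0.48],
    [0.4, 0, 0.16, 0, 0, 0, 0.64],
    [0.4, 0, 0.2, 0, 0, 0, 0.8],
  ],
)

```text
time: 20.38
position: [0.5202, -0.073, 0.1924]
tool_rot: [-3.106, -0.473, -0.0]
ft_force: [0.8, -0.2, 0.3]
grip_width: 0.709
grip_force: 0.0
```

Request:
jog_arm(
  commands=[
    [0.4, 0, 0.04, 0, 0, 0, 0.16],
    [0.4, 0, 0.08, 0, 0, 0, 0.32],
    [0.4, 0, 0.12, 0, 0, 0, 0.48],
    [0.4, 0, 0.16, 0, 0, 0, 0.64],
    [0.4, 0, 0.2, 0, 0, 0, 0.8],
  ],
)

```text
time: 20.8
position: [0.5197, 0.027, 0.1925]
tool_rot: [2.939, 1.109, 0.0]
ft_force: [0.4, 0.3, -0.4]
grip_width: 0.416
grip_force: 0.0
```

Request:
jog_arm(
  commands=[
    [0.4, 0, 0.04, 0, 0, 0, 0.16],
    [0.4, 0, 0.08, 0, 0, 0, 0.32],
    [0.4, 0, 0.12, 0, 0, 0, 0.48],
    [0.4, 0, 0.16, 0, 0, 0, 0.64],
    [0.4, 0, 0.2, 0, 0, 0, 0.8],
  ],
)

```text
time: 21.22
position: [0.5194, 0.1269, 0.1925]
tool_rot: [2.645, 1.695, 0.001]
ft_force: [0.9, 0.8, -0.3]
grip_width: 0.4
grip_force: 0.0
```

Request:
jog_arm(
  commands=[
    [0.4, 0, 0.04, 0, 0, 0, 0.16],
    [0.4, 0.01, 0.08, 0, 0, 0, 0.32],
    [0.4, 0.02, 0.12, 0, 0, 0, 0.48],
    [0.4, 0.02, 0.16, 0, 0, 0, 0.64],
    [0.4, 0.02, 0.2, 0, 0, 0, 0.77],
  ],
)

```text
time: 21.63
position: [0.5292, 0.2267, 0.1925]
tool_rot: [-2.252, -2.19, -0.001]
ft_force: [0.2, 0.4, 0.1]
grip_width: 0.394
grip_force: 0.0
```

Request:
jog_arm(
  commands=[
    [0.4, 0, 0, 0, 0, 0, 0],
    [0.4, 0, 0, 0, 0, 0, 0],
    [0.4, 0, 0, 0, 0, 0, 0],
    [0.4, 0, 0, 0, 0, 0, 0],
    [0.4, 0, 0, 0, 0, 0, 0],
  ],
)

```text
time: 22.05
position: [0.5306, 0.2228, 0.1923]
tool_rot: [2.261, 2.18, -0.001]
ft_force: [-0.9, 0.6, -0.1]
grip_width: 0.398
grip_force: 0.0
```

Request:
jog_arm(
  commands=[
    [0.4, 0.004, 0.02, 0, 0, 0, 0],
    [0.4, 0.007, 0.036, 0, 0, 0, 0],
    [0.4, 0.007, 0.036, -0.03, 0, 0, 0],
    [0.4, 0.007, 0.036, -0.06, 0, 0, 0],
    [0.4, 0.007, 0.036, -0.08, 0, 0, 0],
  ],
)

```text
time: 22.47
position: [0.5335, 0.2428, 0.151]
tool_rot: [-2.258, -2.183, 0.001]
ft_force: [-0.2, -0.6, 0.1]
grip_width: 0.403
grip_force: 0.0
```

Request:
jog_arm(
  commands=[
    [0.4, 0, 0, 0, 0, 0, 0],
    [0.4, 0, 0, 0, 0, 0, 0],
    [0.4, 0, 0, 0, 0, 0, 0],
    [0.4, 0, 0, 0, 0, 0, 0],
    [0.4, 0, 0, 0, 0, 0, 0],
  ],
)

```text
time: 22.88
position: [0.5345, 0.2421, 0.1531]
tool_rot: [2.259, 2.182, 0.002]
ft_force: [-1.1, 0.5, 0.4]
grip_width: 0.399
grip_force: 0.0
```

Aligned. Descend by 0.096 m to a reported z of 0.057.

Request:
jog_arm(
  commands=[
    [0.4, 0, 0, -0.03, 0, 0, 0],
    [0.4, 0, 0, -0.06, 0, 0, 0],
    [0.4, 0, 0, -0.09, 0, 0, 0],
    [0.4, 0, 0, -0.11, 0, 0, 0],
    [0.4, 0, 0, -0.12, 0, 0, 0],
  ],
)

```text
time: 23.3
position: [0.5334, 0.2414, 0.0911]
tool_rot: [-2.26, -2.182, 0.002]
ft_force: [-0.2, 0.2, 0.3]
grip_width: 0.404
grip_force: 0.0
```

Request:
jog_arm(
  commands=[
    [0.4, 0, 0, -0.02, 0, 0, 0],
    [0.4, 0, 0, -0.04, 0, 0, 0],
    [0.4, 0, 0, -0.055, 0, 0, 0],
    [0.4, 0, 0, -0.065, 0, 0, 0],
    [0.4, 0, 0, -0.07, 0, 0, 0],
  ],
)

```text
time: 23.72
position: [0.5336, 0.2417, 0.0563]
tool_rot: [-2.259, -2.182, 0.001]
ft_force: [0.2, -0.6, 0.6]
grip_width: 0.403
grip_force: 0.0
```

Request:
jog_arm(
  commands=[
    [0, 0, 0, 0, 0, 0, 0],
    [0, 0, 0, 0, 0, 0, 0],
    [0, 0, 0, 0, 0, 0, 0],
    [0, 0, 0, 0, 0, 0, 0],
    [0, 0, 0, 0, 0, 0, 0],
  ],
  grip_force=40,
)

```text
time: 24.13
position: [0.5338, 0.242, 0.0576]
tool_rot: [-2.26, -2.182, -0.0]
ft_force: [-3.7, 0.8, 3.6]
grip_width: 0.108
grip_force: 40.0
```

Request:
jog_arm(
  commands=[
    [0, 0, 0, 0, 0, 0, 0],
    [0, 0, 0, 0, 0, 0, 0],
    [0, 0, 0, 0, 0, 0, 0],
    [0, 0, 0, 0, 0, 0, 0],
    [0, 0, 0, 0, 0, 0, 0],
  ],
)

```text
time: 24.55
position: [0.5337, 0.2421, 0.0576]
tool_rot: [-2.259, -2.183, 0.0]
ft_force: [-4.0, -1.5, 5.3]
grip_width: 0.107
grip_force: 40.0
```

Tab pinched at about 10 mm. Draw the latch 14 mm along station +x.

Request:
jog_arm(
  commands=[
    [0, 0.006, 0, 0, 0, 0, 0],
    [0, 0.012, 0, 0, 0, 0, 0],
    [0, 0.018, -0.001, 0, 0, 0, 0],
    [0, 0.024, -0.001, 0, 0, 0, 0],
    [0, 0.028, -0.001, 0, 0, 0, 0],
  ],
  grip_force=50,
)

```text
time: 24.97
position: [0.5462, 0.2416, 0.0574]
tool_rot: [-2.258, -2.182, 0.005]
ft_force: [-7.0, -1.3, 8.2]
grip_width: 0.111
grip_force: 50.0
```

Request:
jog_arm(
  commands=[
    [0, 0, 0, 0, 0, 0, 0],
    [0, 0, 0, 0, 0, 0, 0],
    [0, 0, 0, 0, 0, 0, 0],
    [0, 0, 0, 0, 0, 0, 0],
    [0, 0, 0, 0, 0, 0, 0],
  ],
)

```text
time: 25.38
position: [0.5458, 0.2416, 0.0574]
tool_rot: [-2.258, -2.182, 0.005]
ft_force: [-7.7, -0.6, 8.7]
grip_width: 0.111
grip_force: 50.0
```

The latch is drawn 12 mm with 8 N on the spring and no slip. Now I lift along the hinge arc, checking the forces.

Request:
jog_arm(
  commands=[
    [0, 0, -0.003, 0.008, 0, 0, 0],
    [0, 0, -0.007, 0.016, 0, 0, 0],
    [0, 0, -0.011, 0.025, 0, 0, 0],
    [0, 0, -0.015, 0.033, 0, 0, 0],
    [0, 0, -0.015, 0.033, 0, 0, 0],
  ],
)

```text
time: 25.8
position: [0.5442, 0.2358, 0.072]
tool_rot: [-2.254, -2.18, 0.005]
ft_force: [-6.3, 3.2, -5.6]
grip_width: 0.112
grip_force: 50.0
```

Request:
jog_arm(
  commands=[
    [0, 0, -0.005, 0.008, 0, 0, 0],
    [0, 0, -0.01, 0.016, 0, 0, 0],
    [0, 0, -0.015, 0.024, 0, 0, 0],
    [0, 0, -0.02, 0.032, 0, 0, 0],
    [0, 0, -0.025, 0.039, 0, 0, 0],
  ],
)

```text
time: 26.22
position: [0.5438, 0.2249, 0.0913]
tool_rot: [-2.251, -2.18, 0.003]
ft_force: [-7.6, 5.3, -4.1]
grip_width: 0.108
grip_force: 50.0
```

Request:
jog_arm(
  commands=[
    [0, 0, -0.005, 0.007, 0, 0, 0],
    [0, 0, -0.01, 0.015, 0, 0, 0],
    [0, 0, -0.015, 0.022, 0, 0, 0],
    [0, 0, -0.018, 0.026, 0, 0, 0],
    [0, 0, -0.018, 0.026, 0, 0, 0],
  ],
)

```text
time: 26.63
position: [0.5441, 0.2154, 0.1046]
tool_rot: [-2.252, -2.18, 0.003]
ft_force: [-6.8, 4.0, -3.0]
grip_width: 0.111
grip_force: 50.0
```

Run:
```python
from h import *
s,t=shot('side','side8'),shot('top','top8')
st=ctrl.get_state();print(st['position'],st['tool_rot'],st['ft_force'],st['grip_width'],st['qd'].round(3))
q=blob(t,'r',(334,206));print(lid(t,q,.165))
a=cv2.resize(t['frame'][130:270,220:380],(400,350),interpolation=cv2.INTER_CUBIC);b=cv2.resize(s['frame'][90:230,230:390],(400,350),interpolation=cv2.INTER_CUBIC)
cv2.imwrite('pics/c8.png',np.hstack([a,b])[:,:,::-1])
```

```text
[0.54388115 0.21551045 0.10425271] [-2.25186269 -2.18016484  0.00405864] [-7.38368064  3.65894892 -4.09559476] 0.11035433579989752 [-0.001  0.001  0.001  0.002  0.001 -0.001  0.   ]
(0.49126361083984377, 0.0038877296447753906, [59.48112869262695, 89.63835906982422], -7.543708801269531)
```

View pics/c8.png

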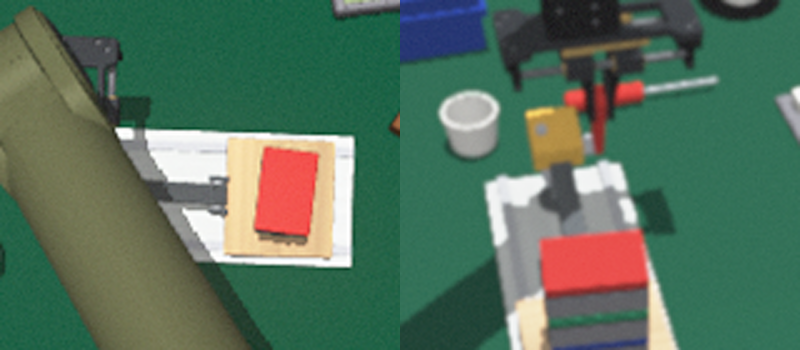

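The coupler (yellow, side crop about (555,140)) is raised and the column is intact, with flush edges. Final check of the raised height from the yellow blob.

Run:
```python
from h import *
s=load('side8');h=cv2.cvtColor(s['frame'],cv2.COLOR_RGB2HSV)
m=((abs(h[...,0].astype(int)-22)<8)&(h[...,1]>150)&(h[...,2]>110)).astype(np.uint8);m[:,:275]=0;m[:,312:]=0;m[:125]=0;m[165:]=0
c=max(cv2.findContours(m,0,2)[0],key=cv2.contourArea);print(cv2.boundingRect(c),cen(c))
o=np.array([.491,.0073,0]);Y=np.array([.037,.9993,0]);X=np.array([.9993,-.037,0])
for th in(0,.2,.25,.28,.31,.34):
    P=np.array([proj(s,o+Y*(.075+(y*np.cos(th)-z*np.sin(th)))+[0,0,.05+y*np.sin(th)+z*np.cos(th)]+X*x) for x in(-.026,.026) for y in(.134,.186) for z in(-.006,.030)])
    print(th,'socket z',round(.05+.16*np.sin(th)+.003*np.cos(th),4),P.min(0).round(1),P.max(0).round(1))
```

```text
(282, 133, 20, 24) (292.71906565656565, 144.5340909090909)
0 socket z 0.053 [280.7 142.8] [303.1 167.7]
0.2 socket z 0.0847 [280.  134.7] [302.8 160.9]
0.25 socket z 0.0925 [279.9 132.9] [302.8 159.4]
0.28 socket z 0.0971 [279.9 131.9] [302.9 158.5]
0.31 socket z 0.1017 [279.8 131. ] [303.  157.7]
0.34 socket z 0.1062 [279.8 130.1] [303.1 156.9]
```

The height reads 0.097–0.102, above 0.094. I'll add 4 mm for margin, settle, and hand in.

Request:
jog_arm(
  commands=[
    [0, 0, -0.003, 0.004, 0, 0, 0],
    [0, 0, -0.007, 0.009, 0, 0, 0],
    [0, 0, -0.007, 0.009, 0, 0, 0],
    [0, 0, -0.007, 0.009, 0, 0, 0],
    [0, 0, -0.007, 0.009, 0, 0, 0],
  ],
)

```text
time: 27.15
position: [0.5439, 0.212, 0.1086]
tool_rot: [-2.252, -2.18, 0.004]
ft_force: [-7.2, 4.5, -3.2]
grip_width: 0.108
grip_force: 50.0
```

Request:
jog_arm(
  commands=[
    [0, 0, 0, 0, 0, 0, 0],
    [0, 0, 0, 0, 0, 0, 0],
    [0, 0, 0, 0, 0, 0, 0],
    [0, 0, 0, 0, 0, 0, 0],
    [0, 0, 0, 0, 0, 0, 0],
  ],
)

```text
time: 27.57
position: [0.5438, 0.212, 0.1086]
tool_rot: [-2.252, -2.18, 0.005]
ft_force: [-7.2, 4.5, -2.4]
grip_width: 0.11
grip_force: 50.0
```

```bash
python3 -c "
from bench import ctrl
print(ctrl.close_job())"
```

```text
the job is handed in; nothing more can be done
None
```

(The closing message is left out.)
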